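# Spin-check the rollers of a parcel lane

## Robot

A 6-joint arm with a two-finger parallel gripper is mounted at the origin on the work surface. World frame = base frame: x ahead of the robot, y to its left, z up, the work surface at z = 0. Lengths are in mm, angles in rad, forces in N, time in s.
With the tool pointing down it reaches from about 350 to 925 mm from the base axis. Payload 6.4 kg.
Tool frame: the origin (TCP) lies at the very end of the fingers, on their centre line; the grasp point (between the pads) lies 19 mm behind it; z points along the fingers, y is the line along which they close (so a half turn about z gives the same grasp; the last joint's range is limited). The gripper opens to 94 mm and grips with 3 to 60 N. Pads are 16 mm wide; open, the fingers measure 119 mm over their backs; the gripper's body (75 mm by 177 mm) begins 78 mm behind the grasp point.
Start: joints at [0.992, 0.245, 1.558, -0, 1.339, -0.174], TCP at [255.991, 597.48, 205.455] pointing down, gripper open.
Joint ranges: [-3.13, 3.13], [-1.02, 2.26], [0.13, 2.54], [-0.95, 4.09], [0.21, 2.88], [-2.74, 2.74]. Speed limits (rad/s): [2.57, 2.57, 3.14, 3.14, 3.14, 3.14].

## Interface

Orientations are given as a unit quaternion [w, x, y, z].
In Python, from rig import * gives the robot as it stands.
- The arm moves only by the tool step_arm, never from a script. Its argument "moves" is a list of rows, each an object with "turn": the turn, a rotation vector about the tool's x, y, z in rad, a list of three; "slide": the shift along the tool's x, y, z in m, a list of three; "fingers": the closure, from 0 (fully open) to 1 (shut). A call has exactly 5 rows; each row shifts and turns the commanded pose from where the row before left it, along the tool's axes as they then stand; what a row does not reach is not made up. A row lasts 1/10 s, in which the tool goes at most 50 mm and 8.59 degrees, less where a joint would pass 70% of its speed; a pose out of reach is approached as far as the arm can. A call is refused whole if a number of a shift passes 0.05 or a number of a turn 0.15, either way. A call with a gripper value outside its range is refused whole. The fingers move at their own pace and stop on an object; "newtons" is the grip in N (left out, the last holds). Time passes only in rows, so rows that do not move let the fingers close, or fill a call up. It gives the time, the measured TCP pose, the force, the opening and the grip force at its end, in the units of the state.
- get_obs(): the state, without advancing time (a new reading comes with each control period).
- grab_frame(name): name is "side" or "top"; returns the picture (384x512x3 uint8, blue, green, red); there is no depth.
- calibration(name): a dict with "fx", "fy", "cx", "cy" (pixels), "R" (3x3) and "t" (3): a world point X has camera coordinates R X + t. Camera axes: x right, y down, z forward; pixel columns grow to the right and rows downward; lengths in mm; the calibration is good to about 2 mm. A picture is of the moment at which its call begins. calibration takes no time and is no camera call.
- close_job(): hands the job in; it is judged then, once.
The state is a dict: "time_s": time; "q": joint angles; "qd": joint speeds; "joint_efforts": joint torques, N m; "tool_pos": TCP position; "eef_rot": TCP orientation; "contact_force": force on the tool from outside, world axes, zero at the start; "wrist_torque": the same for the moment, N m; "grip_width": opening from 0.0 (shut) to 1.0 (fully open); "finger_force": force on a finger pad.
Only numpy, scipy, OpenCV 4.12 (cv2) and the standard library are available. Lean on these libraries where they do the work, as an engineer would, in place of code of your own. Each camera call takes 0.05 s, during which the arm holds its last target. There are 200 camera calls.

## Task

Check that the rollers of the packing bench's roller lane run freely: with the fingertips, stroke lightly along the tops of the six rollers from the green end towards the red end, so that each roller in turn is spun forward by the touch. Press only lightly: the rollers give on springs and must not be rammed hard onto their stops. Leave the parcel and the other loose things where they are, grasp nothing, and finish clear of the lane.

Things in the scene. Friction and masses are not known exactly. Their poses are not given: they have to be found in the camera images.
- lane: Roller lane fixed to the table: two orange rails, six aluminium rollers (blue stripes) across between them, a green deck at one end, a red deck with stop bar at the other. Origin: on the table under the row's middle; y runs along the lane from green to red end, x along the rollers, z up. Rails 122 mm apart outside, tops 68 mm high; decks 70 mm high: green y -225 to -140 mm, red y 140 to 255 mm.
- first_roller_top (a point): Highest point, at mid-length, of the first roller (beside the green deck), at lane y = -112.5 mm, 86 mm above the table; fixed to the lane. All six rollers: 32 mm diameter, 100 mm long, 45 mm apart; each turns freely and also gives straight down on springs, up to 8 mm to a hard stop (about 1.5 N to start, 7 N at the stop), and springs back.
- last_roller_top (a point): Highest point, at mid-length, of the sixth and last roller (beside the red deck), at lane y = +112.5 mm, 86 mm above the table. Fixed to the lane: does not sink or turn with the roller. Axes as the lane's.
- roller1 (a joint): Turn of the first roller counted from the green end, rad; grows when its top moves towards the red end. Starts near 0 (within 0.1).
- roller2 (a joint): Turn of the second roller counted from the green end, rad; grows when its top moves towards the red end. Starts near 0 (within 0.1).
- roller3 (a joint): Turn of the third roller counted from the green end, rad; grows when its top moves towards the red end. Starts near 0 (within 0.1).
- roller4 (a joint): Turn of the fourth roller counted from the green end, rad; grows when its top moves towards the red end. Starts near 0 (within 0.1).
- roller5 (a joint): Turn of the fifth roller counted from the green end, rad; grows when its top moves towards the red end. Starts near 0 (within 0.1).
- roller6 (a joint): Turn of the sixth roller counted from the green end, rad; grows when its top moves towards the red end. Starts near 0 (within 0.1).
- parcel: Small brown cardboard parcel, 85 x 60 x 50 mm (60 along the lane), standing loose on the red deck, its near face about 60 mm past the last roller's centre line. Origin: centre of its underside. Leave alone.
- tape: Orange tape core ring lying flat on the table beside the lane, 90 mm across, 40 mm high. Origin: centre of its underside. Leave alone.
- jar: Closed jar on the table beside the lane, 60 mm across, 85 mm high. Origin: centre of its underside. Leave alone.
- whitebox: White product box with a blue patch on top, 70 x 50 x 60 mm high, beyond the lane. Origin: centre of its underside. Leave alone.
- mug: Blue mug, 80 mm across plus handle, 90 mm high, beyond the lane. Origin: centre of its underside. Leave alone.
- driver: Screwdriver with a red handle lying beyond the lane. Leave alone.

How it is judged (in metres and radians):
On the way, in this order (a step that is already met when the one before it is completed fails the run):
1. the first roller from the green end has been spun forward (value of joint roller1 above 0.4 rad).
2. the second roller from the green end has been spun forward (value of joint roller2 above 0.4 rad).
3. the third roller from the green end has been spun forward (value of joint roller3 above 0.4 rad).
4. the fourth roller from the green end has been spun forward (value of joint roller4 above 0.4 rad).
5. the fifth roller from the green end has been spun forward (value of joint roller5 above 0.4 rad).
6. the sixth roller from the green end has been spun forward (value of joint roller6 above 0.4 rad).
At the end, for the whole second after the job is handed in: every one of the six rollers stands turned forward (towards the red end) by more than 0.4 rad, having been spun in order from the green end, and every loose thing is within 12 mm of where it started (value of joint each of roller1, roller2, roller3, roller4, roller5, roller6 above 0.4 rad and distance of each of parcel, tape, jar, whitebox, mug, driver from where it was at the start of the episode below 0.012 m); the robot touches nothing.
It fails at once if the fingers press on the lane with more than 20 N (a roller rammed onto its stop, or the frame or deck pushed hard) (contact force between the fingers and lane above 20 N).
It fails at once if a loose thing is shoved, lifted or carried (more than 12 mm) (distance of any of parcel, tape, jar, whitebox, mug, driver from where it was at the start of the episode above 0.012 m).
It also fails if it takes over 40 s, if anything falls off the work surface, if the arm or the gripper's body presses on something with over 40 N, if the wrist force passes 120 N, or if a joint passes its speed limit or range.

## Working session

There is one attempt and no reset: what is moved stays moved. The work goes in short steps, Python scripts to look and compute and a tool call to move; the robot and the scene stay as the last step left them, time stands still between calls to the robot, and variables do not carry over. Pictures are saved under pics/ and viewed, at most 10 in all, crops included, and the job is handed in when it is done.

Besides the shell and the picture viewer there is one more tool, called as name(argument=value, ...) on one line, values as JSON. step_arm: Moves the arm, as the interface text tells. Its arguments: {"type":"object","properties":{"moves":{"type":"array","items":{"type":"object","properties":{"turn":{"type":"array","items":{"type":"number"}},"slide":{"type":"array","items":{"type":"number"}},"fingers":{"type":"number"}}}},"newtons":{"type":"number"}},"required":["moves"]}

```bash
mkdir -p pics
python3 - <<'E'
from rig import *
import cv2
for n in("top","side"):
    cv2.imwrite(f"pics/{n}0.png",cv2.resize(grab_frame(n),(800,600),interpolation=cv2.INTER_CUBIC))
    print(n,calibration(n))
o=get_obs();print(o)
E
```

```text
top {'fx': 483.7591638189125, 'fy': 483.7591638189125, 'cx': 251.36601189736024, 'cy': 192.75864801861331, 'R': array([[-0.0242847 , -0.99958773, -0.01531747],
       [-0.99265752,  0.0259268 , -0.11814759],
       [ 0.11849602,  0.01233582, -0.9928779 ]]), 't': array([  42.93548013,  576.32661752, 1218.38210279])}
side {'fx': 347.13865415532405, 'fy': 347.13865415532405, 'cx': 255.58520164285716, 'cy': 193.106743475541, 'R': array([[ 0.93708998, -0.3490602 , -0.00439862],
       [-0.17148838, -0.44933093, -0.87675165],
       [ 0.30406267,  0.8223495 , -0.48092328]]), 't': array([-549.04109149,  188.68759351,  679.44272453])}
{'time_s': 0.1, 'q': array([ 9.91893994e-01,  2.45727835e-01,  1.55886245e+00, -2.69764330e-05,
        1.33870301e+00, -1.74096015e-01]), 'qd': array([ 0.00104401, -0.00152496, -0.00314416,  0.00134517, -0.00104104,
        0.00010786]), 'joint_efforts': array([ 8.98122944e-04, -4.16911662e+01, -3.15526164e+01,  6.87462674e-02,
        3.09126545e-02, -2.46942017e-05]), 'tool_pos': array([255.70015902, 597.01464961, 204.48199154]), 'eef_rot': array([-3.00429111e-04,  2.01020888e-01,  9.79586586e-01, -7.95584384e-04]), 'contact_force': array([ 0.24722797,  0.92336006, -0.0683701 ]), 'wrist_torque': array([-0.06584756,  0.02258457, -0.0356295 ]), 'finger_force': 0.0, 'grip_width': 0.9999579191725412}
```

View pics/top0.png

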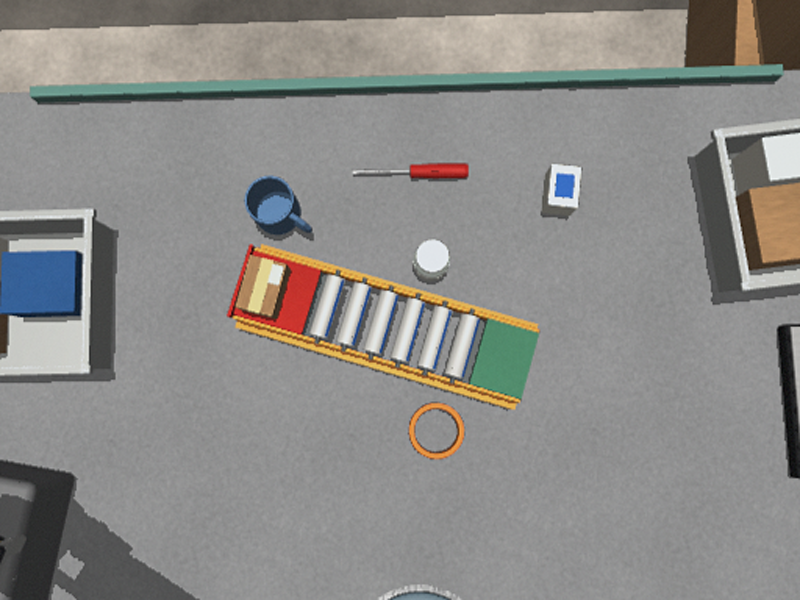

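View pics/side0.png

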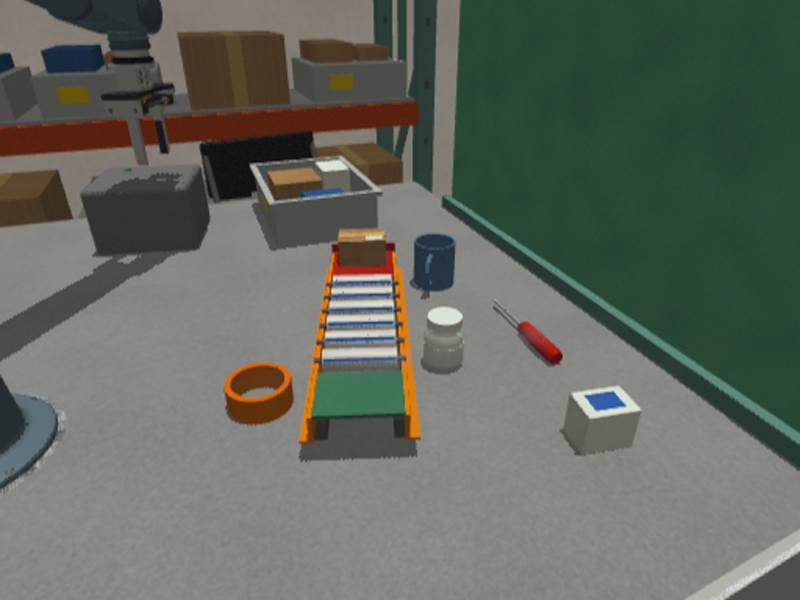

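The top view shows the lane with roller 1 at about (462,346) by the green deck and roller 6 at (326,306), and the parcel at (263,287). The jar is at (432,260) and the tape ring at (437,431). I'll enlarge a crop for better pixel positions.

Run:
```python
from rig import *
import cv2
im=grab_frame("top")[150:270,140:350]
cv2.imwrite("pics/top1.png",cv2.resize(im,None,fx=3.8,fy=3.8,interpolation=cv2.INTER_CUBIC))
im=grab_frame("side")[140:290,180:300]
cv2.imwrite("pics/side1.png",cv2.resize(im,None,fx=4,fy=4,interpolation=cv2.INTER_CUBIC))
```

```text
(no output)
```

View pics/top1.png

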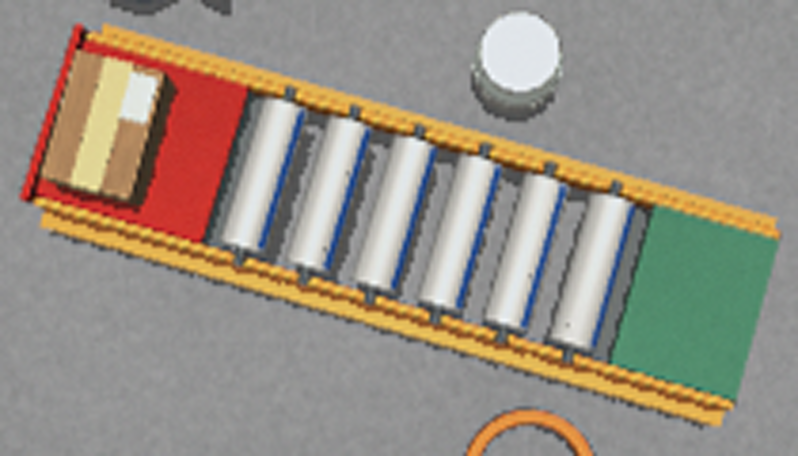

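View pics/side1.png

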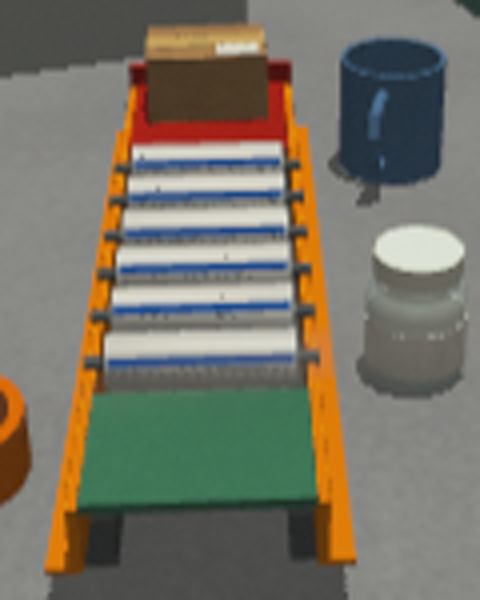

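The top crop shows the roller 1 axle ends at (616,187) and (568,355), and the roller 6 ends at (291,94) and (240,257). I'll project these at axle height, z = 70 mm.

```bash
cat > h.py <<'E'
from rig import *
import numpy as np
def back(n,u,v,z):
    c=calibration(n);R,t=c["R"],c["t"]
    d=R.T@[(u-c["cx"])/c["fx"],(v-c["cy"])/c["fy"],1];o=-R.T@t
    return o+d*(z-o[2])/d[2]
E
python3 - <<'E'
from h import *
T=lambda x,y,z:back("top",140+(x+.5)/3.8-.5,150+(y+.5)/3.8-.5,z)
S=lambda x,y,z:back("side",180+(x+.5)/4-.5,140+(y+.5)/4-.5,z)
a,b,c,d=[T(*p,70) for p in((616,187),(568,355),(291,94),(240,257))]
r1=(a+b)/2;r6=(c+d)/2
print("r1",r1,"r6",r6,"len",np.linalg.norm(r6-r1),"pin",np.linalg.norm(a-b),np.linalg.norm(c-d))
print("yaw lane y",np.degrees(np.arctan2(*(r6-r1)[1::-1])),"pins",np.degrees(np.arctan2(*(a-b)[1::-1])),np.degrees(np.arctan2(*(c-d)[1::-1])))
# side check
a,b,c,d=[S(*p,70) for p in((94,362),(310,356),(122,169),(293,165))]
print("side",(a+b)/2,(c+d)/2)
print("green corners mid(y=-140)",(T(651,207,70)+T(611,362,70))/2,"-225:",(T(778,236,70)+T(734,402,70))/2)
o=get_obs();from scipy.spatial.transform import Rotation as Ro
print(Ro.from_quat(np.roll(o["eef_rot"],-1)).as_matrix().round(3),o["tool_pos"],o["time_s"])
E
```

```text
r1 [499.59143479 -80.31149713  70.        ] r6 [568.2652844  133.43024918  70.        ] len 224.50307733991326 pin 115.03345702089821 113.43385323715614
yaw lane y 72.18812184019055 pins -17.888015437815515 -18.158875764579726
side [499.91320345 -78.02098054  70.        ] [568.28183476 136.47194344  70.        ]
green corners mid(y=-140) [ 490.05550826 -105.51860997   70.        ] -225: [ 465.51854797 -186.24488066   70.        ]
[[-0.919  0.394 -0.001]
 [ 0.394  0.919 -0.001]
 [ 0.    -0.001 -1.   ]] [255.78701568 597.1571002  204.79255074] 0.2
```

Both cameras agree to within 3 mm, and the row measures 224.5 mm against 225. The lane heading is 72.2°, so I'll turn the tool y-axis to match, shut the fingers and travel at the present height.

step_arm(moves=[{"turn":[0,0,-0.094],"slide":[0,0,0],"fingers":1},{"turn":[0,0,0],"slide":[-0.024,-0.033,0],"fingers":1},{"turn":[0,0,0],"slide":[-0.024,-0.033,0],"fingers":1},{"turn":[0,0,0],"slide":[-0.024,-0.033,0],"fingers":1},{"turn":[0,0,0],"slide":[-0.024,-0.033,0],"fingers":1}], newtons=5)

```text
time_s: 0.7
tool_pos: [307.1, 440.9, 205.2]
eef_rot: [-0.0, 0.154, 0.988, -0.0]
contact_force: [0.6, 0.3, 0.2]
grip_width: 0.611
finger_force: 0.0
```

step_arm(moves=[{"turn":[0,0,0],"slide":[-0.024,-0.033,0],"fingers":1},{"turn":[0,0,0],"slide":[-0.024,-0.033,0],"fingers":1},{"turn":[0,0,0],"slide":[-0.024,-0.033,0],"fingers":1},{"turn":[0,0,0],"slide":[-0.024,-0.033,0],"fingers":1},{"turn":[0,0,0],"slide":[-0.024,-0.033,0],"fingers":1}])

```text
time_s: 1.2
tool_pos: [370.9, 247.1, 205.4]
eef_rot: [0.0, 0.155, 0.988, 0.0]
contact_force: [0.3, 0.8, 0.0]
grip_width: 0.183
finger_force: 0.0
```

step_arm(moves=[{"turn":[0,0,0],"slide":[-0.024,-0.033,0],"fingers":1},{"turn":[0,0,0],"slide":[-0.024,-0.033,0],"fingers":1},{"turn":[0,0,0],"slide":[-0.024,-0.033,0],"fingers":1},{"turn":[0,0,0],"slide":[-0.024,-0.033,0],"fingers":1},{"turn":[0,0,0],"slide":[-0.024,-0.033,0],"fingers":1}])

```text
time_s: 1.7
tool_pos: [434.7, 53.2, 205.5]
eef_rot: [0.0, 0.155, 0.988, 0.0]
contact_force: [-0.4, 0.3, 0.6]
grip_width: 0.004
finger_force: 0.0
```

step_arm(moves=[{"turn":[0,0,0],"slide":[-0.0205,-0.0278,0],"fingers":1},{"turn":[0,0,0],"slide":[-0.0205,-0.0278,0],"fingers":1},{"turn":[0,0,0],"slide":[-0.0205,-0.0278,0],"fingers":1},{"turn":[0,0,0],"slide":[-0.0205,-0.0278,0],"fingers":1},{"turn":[0,0,0],"slide":[-0.0205,-0.0278,0],"fingers":1}])

```text
time_s: 2.2
tool_pos: [489.8, -110.3, 205.4]
eef_rot: [-0.0, 0.155, 0.988, 0.0]
contact_force: [0.6, 0.3, 0.5]
grip_width: 0.005
finger_force: 0.0
```

step_arm(moves=[{"turn":[0,0,0],"slide":[0,0,0.03],"fingers":1},{"turn":[0,0,0],"slide":[0,0,0.03],"fingers":1},{"turn":[0,0,0],"slide":[0,0,0.03],"fingers":1},{"turn":[0,0,0],"slide":[0,0,0.015],"fingers":1},{"turn":[0,0,0],"slide":[0,0,0],"fingers":1}])

```text
time_s: 2.7
tool_pos: [487.6, -107.9, 97.8]
eef_rot: [-0.003, 0.155, 0.988, 0.001]
contact_force: [0.1, -0.9, -0.2]
grip_width: 0.005
finger_force: 0.0
```

Run:
```python
from h import *
import cv2
a=cv2.resize(grab_frame("top")[150:270,140:350],(800,457),interpolation=cv2.INTER_CUBIC)
cv2.imwrite("pics/top2.png",a)
im=grab_frame("side")[140:290,180:300]
cv2.imwrite("pics/side2.png",cv2.resize(im,None,fx=4,fy=4,interpolation=cv2.INTER_CUBIC))
print(np.mean([get_obs()["tool_pos"] for _ in range(5)],0))
```

```text
[ 489.88971202 -108.91562489  100.86979146]
```

View pics/side2.png

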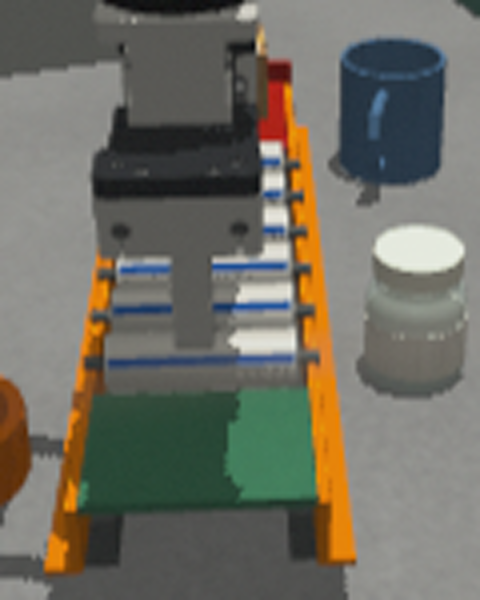

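The shut fingertips show at about (192,348) in the side crop. They're above the green deck just before roller 1 and centred across the lane. I'll lower gently to z ≈ 83.5, which is 2.5 mm below the roller tops and clear of the deck at 70.

step_arm(moves=[{"turn":[0,0,0],"slide":[0,0,0.006],"fingers":1},{"turn":[0,0,0],"slide":[0,0,0.006],"fingers":1},{"turn":[0,0,0],"slide":[0,0,0.004],"fingers":1},{"turn":[0,0,0],"slide":[0,0,0.001],"fingers":1},{"turn":[0,0,0],"slide":[0,0,0],"fingers":1}])

```text
time_s: 3.3
tool_pos: [489.6, -108.8, 83.3]
eef_rot: [-0.0, 0.155, 0.988, 0.0]
contact_force: [-0.4, -0.3, -1.0]
grip_width: 0.006
finger_force: 0.0
```

step_arm(moves=[{"turn":[0,0,0],"slide":[0,0.004,0],"fingers":1},{"turn":[0,0,0],"slide":[0,0.007,0],"fingers":1},{"turn":[0,0,0],"slide":[0,0.007,0],"fingers":1},{"turn":[0,0,0],"slide":[0,0.007,0],"fingers":1},{"turn":[0,0,0],"slide":[0,0.007,0],"fingers":1}])

```text
time_s: 3.8
tool_pos: [499.9, -77.7, 83.9]
eef_rot: [0.0, 0.155, 0.988, -0.0]
contact_force: [-0.6, 0.1, 1.2]
grip_width: 0.003
finger_force: 1.3
```

step_arm(moves=[{"turn":[0,0,0],"slide":[0,0.006,0],"fingers":1},{"turn":[0,0,0],"slide":[0,0.006,0],"fingers":1},{"turn":[0,0,0],"slide":[0,0.005,0],"fingers":1},{"turn":[0,0,0],"slide":[0,0.003,0],"fingers":1},{"turn":[0,0,0],"slide":[0,0,0],"fingers":1}])

```text
time_s: 4.3
tool_pos: [505.5, -58.9, 83.2]
eef_rot: [-0.0, 0.155, 0.988, 0.0]
contact_force: [-1.5, -0.0, -0.3]
grip_width: 0.003
finger_force: 0.0
```

Run:
```python
from h import *
import cv2
im=grab_frame("side")[140:290,180:300]
cv2.imwrite("pics/side3.png",cv2.resize(im,None,fx=4,fy=4,interpolation=cv2.INTER_CUBIC))
o=get_obs();print(o["tool_pos"],o["contact_force"])
```

```text
[505.48434118 -59.18618599  83.25266409] [0.54556496 0.09293212 0.2679128 ]
```

View pics/side3.png

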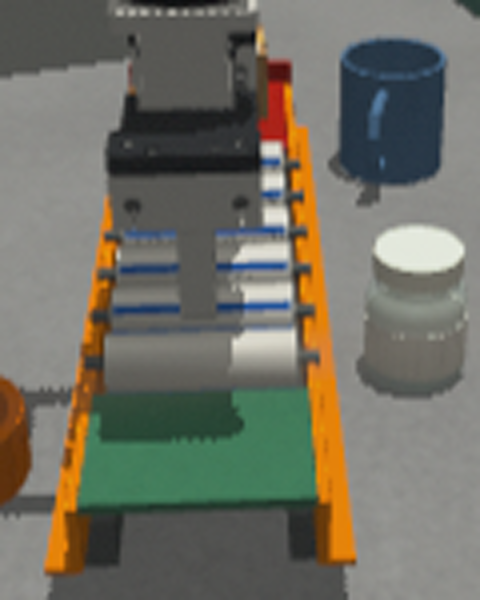

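Roller 1's stripe has rolled from the near face at y ≈ 360 to the far edge of its top at y ≈ 329, which is about 1 rad forward. Roller 2 hasn't moved, so I'll carry on along the lane.

step_arm(moves=[{"turn":[0,0,0],"slide":[0,0.007,0],"fingers":1},{"turn":[0,0,0],"slide":[0,0.007,0],"fingers":1},{"turn":[0,0,0],"slide":[0,0.007,0],"fingers":1},{"turn":[0,0,0],"slide":[0,0.007,0],"fingers":1},{"turn":[0,0,0],"slide":[0,0.007,0],"fingers":1}])

```text
time_s: 4.85
tool_pos: [516.7, -25.2, 83.6]
eef_rot: [0.0, 0.155, 0.988, 0.0]
contact_force: [0.4, -1.1, 0.1]
grip_width: 0.005
finger_force: 0.0
```

step_arm(moves=[{"turn":[0,0,0],"slide":[0,0.007,0],"fingers":1},{"turn":[0,0,0],"slide":[0,0.007,0],"fingers":1},{"turn":[0,0,0],"slide":[0,0.007,0],"fingers":1},{"turn":[0,0,0],"slide":[0,0.007,0],"fingers":1},{"turn":[0,0,0],"slide":[0,0.007,0],"fingers":1}])

```text
time_s: 5.35
tool_pos: [527.2, 7.9, 83.7]
eef_rot: [-0.0, 0.155, 0.988, 0.0]
contact_force: [-0.4, 0.6, 2.4]
grip_width: 0.006
finger_force: 1.4
```

step_arm(moves=[{"turn":[0,0,0],"slide":[0,0.007,0],"fingers":1},{"turn":[0,0,0],"slide":[0,0.007,0],"fingers":1},{"turn":[0,0,0],"slide":[0,0.007,0],"fingers":1},{"turn":[0,0,0],"slide":[0,0.007,0],"fingers":1},{"turn":[0,0,0],"slide":[0,0.007,0],"fingers":1}])

```text
time_s: 5.85
tool_pos: [537.8, 41.0, 83.4]
eef_rot: [-0.0, 0.155, 0.988, -0.0]
contact_force: [-1.0, -1.4, 2.5]
grip_width: 0.005
finger_force: 1.3
```

step_arm(moves=[{"turn":[0,0,0],"slide":[0,0.007,0],"fingers":1},{"turn":[0,0,0],"slide":[0,0.007,0],"fingers":1},{"turn":[0,0,0],"slide":[0,0.007,0],"fingers":1},{"turn":[0,0,0],"slide":[0,0.007,0],"fingers":1},{"turn":[0,0,0],"slide":[0,0.007,0],"fingers":1}])

```text
time_s: 6.35
tool_pos: [548.4, 74.6, 83.2]
eef_rot: [-0.0, 0.155, 0.988, -0.0]
contact_force: [0.5, 0.6, 0.4]
grip_width: 0.004
finger_force: 0.0
```

step_arm(moves=[{"turn":[0,0,0],"slide":[0,0.007,0],"fingers":1},{"turn":[0,0,0],"slide":[0,0.007,0],"fingers":1},{"turn":[0,0,0],"slide":[0,0.007,0],"fingers":1},{"turn":[0,0,0],"slide":[0,0.007,0],"fingers":1},{"turn":[0,0,0],"slide":[0,0.007,0],"fingers":1}])

```text
time_s: 6.85
tool_pos: [559.3, 107.9, 83.3]
eef_rot: [0.0, 0.155, 0.988, 0.0]
contact_force: [-0.3, -0.3, 0.6]
grip_width: 0.004
finger_force: 0.0
```

step_arm(moves=[{"turn":[0,0,0],"slide":[0,0.007,0],"fingers":1},{"turn":[0,0,0],"slide":[0,0.007,0],"fingers":1},{"turn":[0,0,0],"slide":[0,0.007,0],"fingers":1},{"turn":[0,0,0],"slide":[0,0.007,0],"fingers":1},{"turn":[0,0,0],"slide":[0,0.007,0],"fingers":1}])

```text
time_s: 7.35
tool_pos: [570.2, 141.3, 83.8]
eef_rot: [0.0, 0.155, 0.988, 0.0]
contact_force: [-0.5, -0.3, 2.3]
grip_width: 0.003
finger_force: 1.0
```

step_arm(moves=[{"turn":[0,0,0],"slide":[0,0.006,0],"fingers":1},{"turn":[0,0,0],"slide":[0,0.006,0],"fingers":1},{"turn":[0,0,0],"slide":[0,0.004,0],"fingers":1},{"turn":[0,0,0],"slide":[0,0.001,-0.005],"fingers":1},{"turn":[0,0,0],"slide":[0,0,-0.015],"fingers":1}])

```text
time_s: 7.85
tool_pos: [573.7, 156.8, 102.5]
eef_rot: [-0.002, 0.155, 0.988, -0.0]
contact_force: [-0.0, -0.4, -0.5]
grip_width: 0.005
finger_force: 0.0
```

step_arm(moves=[{"turn":[0,0,0],"slide":[0,0,-0.03],"fingers":1},{"turn":[0,0,0],"slide":[0,0,-0.04],"fingers":1},{"turn":[0,0,0],"slide":[0,0,-0.04],"fingers":1},{"turn":[0,0,0],"slide":[0.03,0,-0.03],"fingers":1},{"turn":[0,0,0],"slide":[0.03,0,-0.02],"fingers":1}])

```text
time_s: 8.35
tool_pos: [518.5, 175.0, 267.9]
eef_rot: [0.003, 0.155, 0.988, 0.001]
contact_force: [0.9, -0.1, 0.4]
grip_width: 0.004
finger_force: 0.0
```

step_arm(moves=[{"turn":[0,0,0],"slide":[0.04,0,0],"fingers":1},{"turn":[0,0,0],"slide":[0.04,0,0],"fingers":1},{"turn":[0,0,0],"slide":[0.03,0,0],"fingers":1},{"turn":[0,0,0],"slide":[0.01,0,0],"fingers":1},{"turn":[0,0,0],"slide":[0,0,0],"fingers":1}])

```text
time_s: 8.85
tool_pos: [403.4, 212.1, 264.6]
eef_rot: [0.001, 0.154, 0.988, 0.0]
contact_force: [1.1, -0.1, 0.7]
grip_width: 0.006
finger_force: 0.0
```

Run:
```python
from h import *
import cv2
im=grab_frame("side")[140:290,180:300]
cv2.imwrite("pics/side4.png",cv2.resize(im,None,fx=4,fy=4,interpolation=cv2.INTER_CUBIC))
im=grab_frame("top")[100:280,120:370]
cv2.imwrite("pics/top4.png",cv2.resize(im,None,fx=3.2,fy=3.2,interpolation=cv2.INTER_CUBIC))
```

```text
(no output)
```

View pics/side4.png

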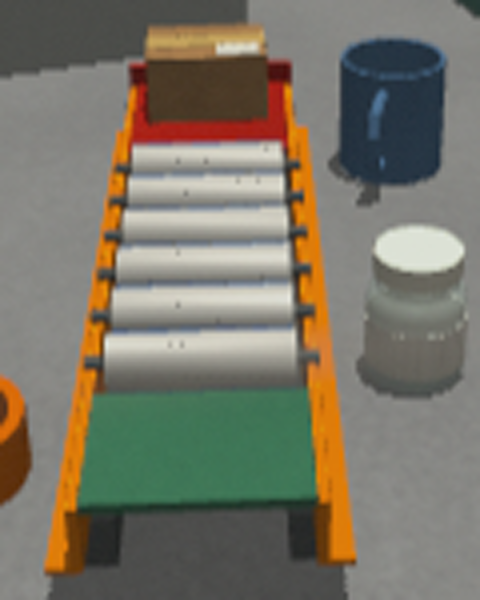

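View pics/top4.png

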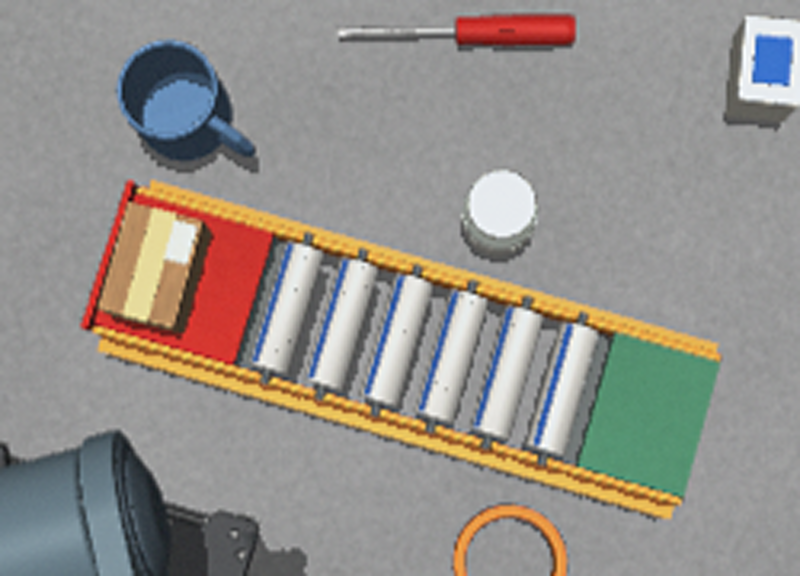

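All six stripes have moved from the green-side face to the red-side face, for example roller 1 at about (560,390) and roller 6 at (275,305). The loose things in view haven't moved, and the arm is clear of the lane, so I'm handing in.

```bash
python3 -c "
from rig import *
print(close_job())"
```

```text
the job is handed in; nothing more can be done
None
```

I stroked all six rollers lightly in order from the green end and the pictures show each turned well forward; the loose things look unmoved, the arm is clear of the lane, and the job is handed in (no verdict was returned).

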